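Start the cure at the phone repair bench

TASK

With the fingertips, push the tray that carries the phone fully home into the white curing box, then press the start button above that tray. The other tray, with the tin in it, stays out as it is and its button is left alone. Push and press only: pick nothing up, do not touch the phone or the tin, and leave the things beside the box undisturbed.

Things in the scene. Friction and masses are not known exactly. Their poses are not given: they have to be found in the camera images.
- curing_box: White box fixed to the bench, 210 deep (x) x 270 wide (y) x 75 high mm. Origin: centre of its underside. Its front, with two trays side by side (centre lines at its y = +65 mm left, -65 mm right), faces its own -x, towards the robot; +y is to the robot's left. One push button on the top over each tray. Both trays start 110 to 150 mm out.
- left_tray (a joint): How far the left (+y) tray is out, m: 0 = fully home at its end stop, 0.16 = fully out. It slides along the box's x (pushed in along +x), resists with about 2 N of friction plus 8 N per m/s, and stays where it is left (no spring or detent). Tray floor 10 to 14 mm above the bench, side rims up to 30 mm, flat front panel.
- right_tray (a joint): The same for the right (-y) tray.
- left_panel (a point): Centre of the outer face of the left tray's front panel, 38 mm above the bench, moving with the tray. A plain flat upright white plate facing the box's -x, 122 wide x 60 high x 12 mm thick, 8 to 68 mm above the bench. Axes as the box. When home, this point is 117 mm in front of the box's origin.
- right_panel (a point): The same for the right tray.
- left_button_top (a point): Centre of the top of the left bay's start button, a grey round cap of 26 mm diameter in a small black housing on the box's top, 60 mm towards the front from the box's centre. It is pressed straight down: 6 mm travel, sprung back, about 5 N when fully down.
- right_button_top (a point): The same for the right bay's button.
- left_button (a joint): Travel of the left button, m: 0 = up, 0.006 = fully down. A press counts from 0.003.
- right_button (a joint): The same for the right button.
- phone: Black phone, 130 x 64 x 9 mm, 0.16 kg, lying flat and loose in one of the two trays with its length along the tray (part of it may be under the box's top). Origin at the centre of its underside, x along its length. Which tray it is in (its y in the box's frame: positive = left) changes from start to start.
- tin: Round closed aluminium tin, 50 mm diameter x 22 mm high, loose in the other tray. Origin at the centre of its underside.
- flux_bottle: White plastic bottle, 42 mm diameter x 110 mm, standing loose on the bench to the left of the left tray. Origin at the centre of its underside.
- paste_jar: Small white jar with a lid, 44 mm diameter x 38 mm, standing loose on the bench in front of the box, to the left of the left tray. Origin at the centre of its underside.
- screwdriver: Screwdriver, 200 mm long, handle 26 mm thick, lying loose on the bench to the right of the right tray, roughly along the box's x. Origin below its middle, on the bench; x points from handle to tip.
Mind the look-alikes: they are no part of the job. Several things have the shape of the phone; the one meant has the colours described above.

How it is judged:
By the outcome, as a careful person would: the job done as asked, in the order asked, and still so for the second after the job is handed in, with the robot touching nothing.
It also fails if it takes over 40 s, if anything falls off the work surface, if the arm or the gripper's body presses on something with over 40 N, if the wrist force passes 120 N, or if a joint passes its speed limit or range.

ROBOT

A 7-joint arm with a two-finger parallel gripper is mounted at the origin on the work surface. World frame = base frame: x ahead of the robot, y to its left, z up, the work surface at z = 0. Lengths are in m, angles in rad, forces in N, time in s.
With the tool pointing down it reaches from about 0.425 to 0.875 m from the base axis. Payload 8.4 kg.
Tool frame: the origin (TCP) lies on the mounting face of the last link; the fingertips stand 182 mm ahead of it and the grasp point (between the pads) lies 164 mm ahead of it; z points along the fingers, y is the line along which they close (so a half turn about z gives the same grasp; the last joint's range is limited). The gripper opens to 87 mm and grips with 3 to 60 N. Pads are 19 mm wide; open, the fingers measure 117 mm over their backs; the gripper's body (75 mm by 190 mm) begins 51 mm behind the grasp point.
Start: joints at [-1.406, 0.333, 0.04, 1.465, -0.013, 1.343, -0.059], TCP at [0.169, 0.627, 0.405] pointing down, gripper open.
Joint ranges: [-2.58, 2.58], [-0.38, 2.09], [-1.3, 1.39], [0.25, 2.4], [-1.5, 4.64], [0.08, 2.09], [-2.65, 2.65]. Speed limits (rad/s): [2.22, 2.22, 2.79, 2.79, 3.14, 3.14, 3.14].

INTERFACE

Orientations are given as a 3x3 rotation matrix whose columns are the frame's x, y, z axes.
In Python, from station import ctrl, imaging, ticket, masks_of, place_of gives the robot as it stands.
- The arm moves only by the shell command python3 -m creep 'ROWS' [OPENING] [FORCE]. ROWS is JSON, a list of rows, each a list of 2 entries, a list of its own where there are three numbers: the shift along the world's x, y, z in units of 25 mm (1.0 is 25 mm), then the turn about the world's z in units of 45 degrees (1.0 is 45 degrees). A call has 1 to 5 rows; each row shifts and turns the commanded pose from where the row before left it; what a row does not reach is not made up. A row lasts 1/10 s, in which the tool goes at most 50 mm and 8.59 degrees, less where a joint would pass 70% of its speed; a pose out of reach is approached as far as the arm can. A call with a number of a shift or a turn outside -1 to 1 is refused whole. A call with a gripper value outside its range is refused whole. OPENING is the closure, from -1 (fully open) to 1 (shut), set as the call begins (- or left out, the last holds). The fingers move at their own pace and stop on an object; FORCE is the grip in N (left out, the last holds). Time passes only in rows, so rows that do not move let the fingers close. It gives the time, the measured TCP pose, the force, the opening and the grip force at its end, in the units of the state.
- ctrl.read_state(): the state, without advancing time (a new reading comes with each control period).
- imaging.snapshot(name): name is "side" or "top"; returns a dict with "frame" (400x640x3 uint8, red, green, blue), "mtx" (3x3 intrinsics, pixels), "world_from_camera" (4x4, takes a point from camera to world coordinates). Camera axes: x right, y up, looking along -z (the intrinsics and any distortion apply to the point x, -y, -z); pixel columns grow to the right and rows downward; lengths in m; the calibration is good to about 2 mm. A picture is of the moment at which its call begins. There is no depth.
- ticket.hand_in(): hands the job in; it is judged then, once.
Trained networks look in a picture, given as the dict that the camera call returned (one of the last four; its "shot" number tells which), for a name from the list of things; names that differ only in an ending like _2 or _b are one class to them, and where a whole thing is asked for, a point or a joint stands for the part that bears it (a point fixed in the world has none). Each returns a list of dicts, best first, with "confidence" (0 to 1); they miss things now and then, are a little off and sometimes report something else, mostly with a low value. They report only what shows in the picture. A call takes as long as a camera call. They do not tell look-alikes from the thing itself.
- masks_of(picture, label): "mask" (400x640 bool, what is visible of it) and "location" ([row, column] as shares, 0 to 1, of the picture: columns of its width, rows of its height, amid what is visible of it).
- place_of(picture, label): "location" ([row, column] as shares, 0 to 1, of the picture: columns of its width, rows of its height: a listed point, or the origin of a listed thing).
The state is a dict: "time_s": time; "qpos": joint angles; "qd": joint speeds; "tau": joint torques, N m; "eef_pos": TCP position; "eef_rot": TCP orientation; "contact_force": force on the tool from outside, world axes, zero at the start; "wrist_torque": the same for the moment, N m; "width": opening from 0.0 (shut) to 1.0 (fully open); "grasp_force": force on a finger pad.
Only numpy, scipy, OpenCV 4.12 (cv2) and the standard library are available. Lean on these libraries where they do the work, as an engineer would, in place of code of your own. Each camera call takes 0.05 s, during which the arm holds its last target. There are 200 camera calls.

## Working session

There is one attempt and no reset: what is moved stays moved. The work goes in short steps, Python scripts to look and compute and a shell command to move; the robot and the scene stay as the last step left them, time stands still between calls to the robot, and variables do not carry over. Pictures are saved under pics/ and viewed, at most 10 in all, crops included, and the job is handed in when it is done.

```bash
mkdir -p pics; cat > h.py <<'E'
import numpy as np, cv2
from station import ctrl, imaging, ticket, masks_of, place_of
def ray(p,rc):
    h,w=p["frame"].shape[:2]; K=np.array(p["mtx"]); T=np.array(p["world_from_camera"])
    u,v=rc[1]*w,rc[0]*h
    d=np.linalg.inv(K)@[u,v,1]; d=T[:3,:3]@[d[0],-d[1],-d[2]]
    return T[:3,3],d
def atz(p,rc,z):
    o,d=ray(p,rc); return o+d*(z-o[2])/d[2]
def tri(a,b):
    (o1,d1),(o2,d2)=a,b
    s=np.linalg.lstsq(np.c_[d1,-d2],o2-o1,rcond=None)[0]
    x,y=o1+s[0]*d1,o2+s[1]*d2
    return (x+y)/2,np.linalg.norm(x-y)
E
python3 - <<'E'
from h import *
np.set_printoptions(precision=4,suppress=True)
P={n:imaging.snapshot(n) for n in("top","side")}
print({n:[k for k in p] for n,p in P.items()})
for n,p in P.items(): cv2.imwrite(f"pics/{n}0.png",p["frame"][:,:,::-1])
Z=dict(curing_box=0,left_panel=.038,right_panel=.038,left_button_top=.085,right_button_top=.085,phone=.014,tin=.014,flux_bottle=0,paste_jar=0,screwdriver=0)
for l,z in Z.items():
    R={n:place_of(p,l) for n,p in P.items()}
    for n,p in P.items():
        for r in R[n][:3]: print(l,n,round(r["confidence"],2),np.array(r["location"])*[400,640],atz(p,r["location"],z))
    if R["top"] and R["side"]: print("  tri",*tri(ray(P["top"],R["top"][0]["location"]),ray(P["side"],R["side"][0]["location"])))
s=ctrl.read_state();print(s["time_s"],s["eef_pos"],s["eef_rot"],s["contact_force"])
E
```

```text
{'top': ['frame', 'mtx', 'world_from_camera', 'shot'], 'side': ['frame', 'mtx', 'world_from_camera', 'shot']}
curing_box top 0.92 [127.92  318.272] [0.7206 0.0163 0.    ]
curing_box side 0.7 [213.4   383.424] [0.7192 0.0089 0.    ]
  tri [ 0.7235  0.0163 -0.0081] 0.00037787456529124317
left_panel side 0.6 [202.08  274.688] [0.4714 0.0801 0.038 ]
right_panel top 0.8 [235.    348.608] [ 0.4656 -0.0438  0.038 ]
right_panel side 0.87 [240.8   285.312] [ 0.4666 -0.0436  0.038 ]
  tri [ 0.4661 -0.0439  0.0384] 0.0009835331758741642
left_button_top top 0.56 [143.68  283.968] [0.6605 0.09   0.085 ]
left_button_top side 0.59 [168.    351.296] [0.6632 0.0953 0.085 ]
  tri [0.6599 0.0894 0.0899] 0.0014205506278537991
right_button_top top 0.61 [141.52  346.688] [ 0.6616 -0.0433  0.085 ]
right_button_top side 0.68 [207.2   374.272] [ 0.6618 -0.0459  0.085 ]
  tri [ 0.6627 -0.0436  0.0826] 0.0007697796830533768
phone top 0.88 [136.32  208.192] [0.703  0.2736 0.014 ]
phone top 0.74 [235.8   349.696] [ 0.4644 -0.0479  0.014 ]
phone top 0.66 [300.    276.672] [0.3284 0.1169 0.014 ]
phone side 0.95 [1
[... 399 characters left out ...]
2  219.072] [0.5676 0.2503 0.    ]
flux_bottle side 0.61 [163.32  296.512] [0.5703 0.2592 0.    ]
flux_bottle side 0.36 [203.12 323.2 ] [0.5917 0.0842 0.    ]
  tri [0.5669 0.2478 0.0089] 0.0011519144138750076
paste_jar top 0.67 [239.68  216.576] [0.4632 0.2547 0.    ]
paste_jar side 0.48 [171.8   255.808] [0.4559 0.253  0.    ]
  tri [ 0.4598  0.2559 -0.0026] 0.00702057233922078
screwdriver top 0.74 [199.52 412.48] [ 0.5442 -0.1962  0.    ]
screwdriver side 0.86 [305.52  342.592] [ 0.5391 -0.2024  0.    ]
  tri [ 0.5432 -0.1978 -0.0081] 0.0038858223850667304
1.1 [0.1695 0.6275 0.4048] [[-0.9654  0.2608 -0.    ]
 [ 0.2608  0.9654 -0.    ]
 [ 0.     -0.     -1.    ]] [ 0.2238 -0.0348  1.0536]
```

```bash
python3 - <<'E'
import cv2,numpy as np
t=cv2.imread("pics/top0.png");s=cv2.imread("pics/side0.png")
c=cv2.resize(t[90:330,180:440],None,fx=2.2,fy=2.2);cv2.imwrite("pics/topc.png",c)
E
```

```text
(no output)
```

View pics/topc.png

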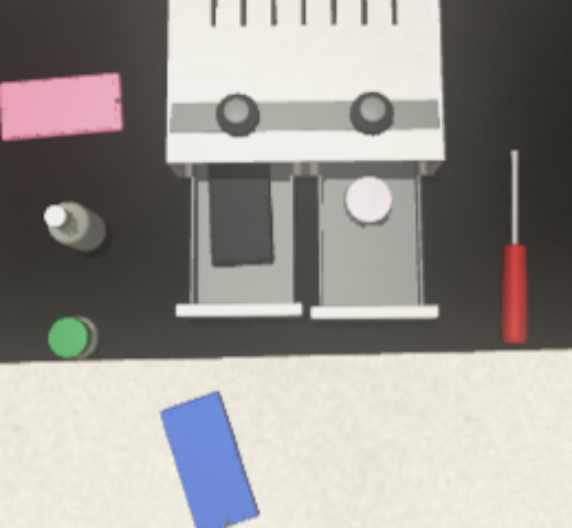

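View pics/side0.png

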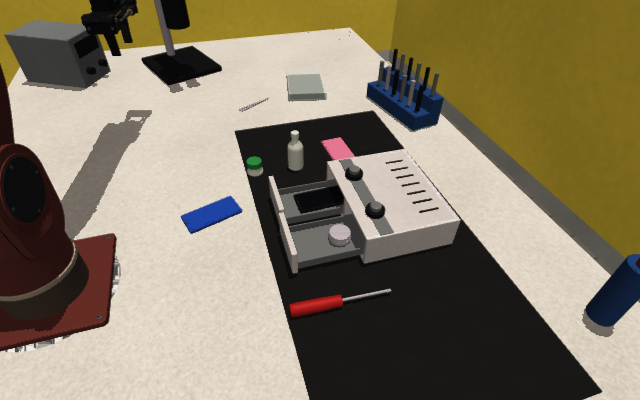

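The top crop and the side view show three phone-shaped things, given as full top-frame pixels (col, row):
- **Pink:** (208,137), on the mat.
- **Blue:** (276,300), on the bench.
- **Black:** about (290,187), lying in the left tray.

Only the black one fits the description, and the enlarged crop confirms it. The tin is in the right tray at (347,181), so I push the left tray and press the left button. Next I refine the button and panel positions.

```bash
python3 - <<'E'
from h import *
np.set_printoptions(precision=4,suppress=True)
P={n:imaging.snapshot(n) for n in("top","side")}
for l in("left_button_top","right_button_top","left_panel","right_panel"):
    R={n:place_of(p,l) for n,p in P.items()}
    for n,p in P.items():
        for r in R[n][:2]: print(l,n,round(r["confidence"],2),np.array(r["location"])*[400,640],atz(p,r["location"],.038 if "panel" in l else .09))
t=cv2.resize(P["top"]["frame"][120:240,260:380,::-1],None,fx=4.5,fy=4.5,interpolation=cv2.INTER_CUBIC)
s=cv2.resize(P["side"]["frame"][150:230,330:390,::-1],None,fx=4,fy=4,interpolation=cv2.INTER_CUBIC)
c=np.zeros((540,780,3),np.uint8);c[:,:540]=t;c[:320,540:780]=s
cv2.imwrite("pics/btn.png",c)
E
```

```text
left_button_top top 0.47 [140.4   285.376] [0.6662 0.0864 0.09  ]
left_button_top side 0.64 [167.12 353.92] [0.6677 0.0907 0.09  ]
left_button_top side 0.25 [303.52  339.968] [ 0.5117 -0.2507  0.09  ]
right_button_top top 0.57 [143.92  349.632] [ 0.6548 -0.0489  0.09  ]
right_button_top side 0.58 [205.2   378.368] [ 0.67   -0.0473  0.09  ]
left_panel top 0.61 [233.68  289.728] [0.4715 0.0843 0.038 ]
left_panel side 0.84 [203.68  273.024] [0.4666 0.0758 0.038 ]
right_panel top 0.56 [234.52  348.928] [ 0.4666 -0.0445  0.038 ]
right_panel side 0.87 [242.32  283.712] [ 0.4624 -0.0467  0.038 ]
```

View pics/btn.png

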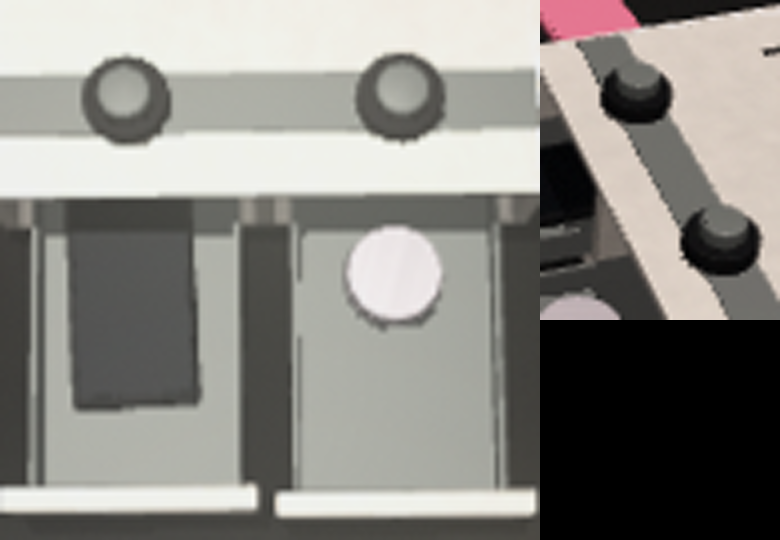

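The crop shows the left cap at top (287.6,140) and side (354.5,169.5), the right cap at top (349.6,138.7) and side (376.2,205.5). The black phone lies in the left tray and the tin in the right. I triangulate the caps and start moving.

```bash
python3 - <<'E'
from h import *
np.set_printoptions(precision=4,suppress=True)
P={n:imaging.snapshot(n) for n in("top","side")}
f=lambda n,c,r: ray(P[n],(r/400,c/640))
print(*tri(f("top",287.6,140),f("side",354.5,169.5)))
print(*tri(f("top",349.6,138.7),f("side",376.2,205.5)))
for c,r in((257/4.5+260,487/4.5+120),(257/4.5+260,510/4.5+120),(275/4.5+260,515/4.5+120)): print(atz(P["top"],(r/400,c/640),.068))
E
python3 -m creep '[[[1,-1,0],0.17],[[1,-1,0],0.17],[[1,-1,0],0],[[1,-1,0],0],[[1,-1,0],0]]' 1 20
```

```text
[0.6663 0.0818 0.09  ] 0.0011073623379623987
[ 0.6648 -0.0489  0.0921] 0.001419735469086129
[0.4805 0.024  0.068 ]
[0.4698 0.0243 0.068 ]
[0.4673 0.0159 0.068 ]
time_s: 2.2
eef_pos: [0.2954, 0.5013, 0.4049]
eef_rot: [[-1.0, -0.003, 0.0], [-0.003, 1.0, 0.0], [-0.0, 0.0, -1.0]]
contact_force: [0.4, 1.0, -0.1]
width: 0.634
grasp_force: 0.0
```

```bash
python3 -m creep '[[[0.6,-1,0],0],[[0.6,-1,0],0],[[0.6,-1,0],0],[[0.6,-1,0],0],[[0.6,-1,0],0]]'; python3 -m creep '[[[0.4,-1,0],0],[[0.4,-1,0],0],[[0.4,-1,0],0],[[0.4,-1,0],0],[[0.4,-1,0],0]]'
```

```text
time_s: 2.7
eef_pos: [0.37, 0.3764, 0.4049]
eef_rot: [[-1.0, -0.003, 0.0], [-0.003, 1.0, 0.0], [-0.0, 0.0, -1.0]]
contact_force: [1.4, 0.5, 0.7]
width: 0.17
grasp_force: 0.0
time_s: 3.2
eef_pos: [0.4198, 0.2514, 0.4049]
eef_rot: [[-1.0, -0.003, 0.0], [-0.003, 1.0, 0.0], [-0.0, 0.0, -1.0]]
contact_force: [1.1, -0.2, 0.4]
width: 0.007
grasp_force: 0.0
```

```bash
python3 -m creep '[[[0,-1,0],0],[[0,-1,0],0],[[0,-1,0],0],[[0,-1,0],0],[[0,-1,0],0]]'; python3 -m creep '[[[0,-1,0],0],[[0,-0.8,-0.5],0],[[0,0,-1],0],[[0,0,-1],0],[[0,0,-1],0]]';python3 -m creep '[[[0,0,-1],0],[[0,0,-1],0],[[0,0,-1],0],[[0,0,-0.5],0],[[0,0,0],0]]'
```

```text
time_s: 3.7
eef_pos: [0.4194, 0.1264, 0.4049]
eef_rot: [[-1.0, -0.003, 0.0], [-0.003, 1.0, 0.0], [-0.0, 0.0, -1.0]]
contact_force: [-0.4, 0.1, -0.9]
width: 0.004
grasp_force: 0.0
time_s: 4.2
eef_pos: [0.4194, 0.0822, 0.3167]
eef_rot: [[-1.0, -0.003, 0.001], [-0.003, 1.0, 0.001], [-0.001, 0.001, -1.0]]
contact_force: [0.4, 0.2, -0.4]
width: 0.005
grasp_force: 0.0
time_s: 4.7
eef_pos: [0.4188, 0.0823, 0.2284]
eef_rot: [[-1.0, -0.003, -0.003], [-0.003, 1.0, -0.001], [0.003, -0.001, -1.0]]
contact_force: [-0.9, -0.6, 0.1]
width: 0.011
grasp_force: 0.0
```

```bash
python3 -m creep '[[[0.3,0,0],0],[[0.3,0,0],0],[[0.3,0,0],0],[[0.3,0,0],0],[[0.3,0,0],0]]'; for i in 1; do python3 -m creep '[[[0.3,0,0],0],[[0.3,0,0],0],[[0.3,0,0],0],[[0.3,0,0],0],[[0.3,0,0],0]]'; done; python3 -m creep '[[[0.3,0,0],0],[[0.3,0,0],0],[[0.3,0,0],0],[[0.3,0,0],0],[[0.3,0,0],0]]'
```

```text
time_s: 5.2
eef_pos: [0.4579, 0.0825, 0.23]
eef_rot: [[-1.0, -0.003, 0.001], [-0.003, 1.0, 0.0], [-0.001, 0.0, -1.0]]
contact_force: [0.8, 0.2, -0.9]
width: 0.004
grasp_force: 0.0
time_s: 5.7
eef_pos: [0.495, 0.0823, 0.2296]
eef_rot: [[-1.0, -0.003, -0.0], [-0.003, 1.0, -0.0], [0.0, -0.0, -1.0]]
contact_force: [-3.4, -1.3, 0.9]
width: 0.007
grasp_force: 1.3
time_s: 6.2
eef_pos: [0.5326, 0.0825, 0.2297]
eef_rot: [[-1.0, -0.003, -0.0], [-0.003, 1.0, -0.0], [0.0, -0.0, -1.0]]
contact_force: [-2.3, -1.1, 0.0]
width: 0.006
grasp_force: 1.3
```

```bash
python3 - <<'E'
from h import *
p=imaging.snapshot("side");cv2.imwrite("pics/s1.png",cv2.resize(p["frame"][110:290,220:480,::-1],None,fx=2.5,fy=2.5))
E
```

```text
(no output)
```

View pics/s1.png

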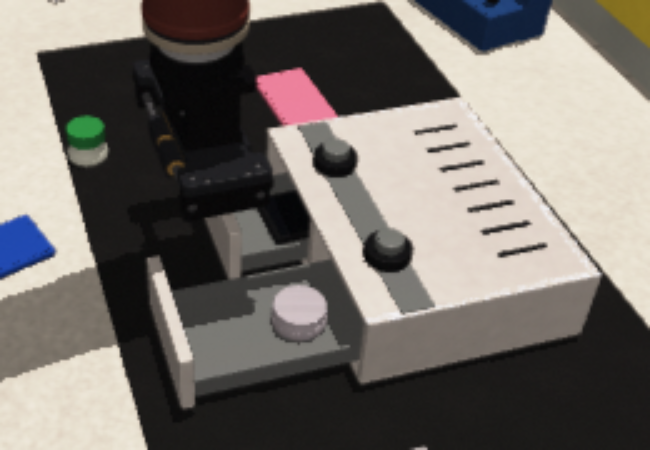

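The left tray slides in with the phone, and the right tray and the tin sit unchanged. I continue and ease onto the end stop.

```bash
python3 -m creep '[[[0.3,0,0],0],[[0.3,0,0],0],[[0.3,0,0],0],[[0.3,0,0],0],[[0.3,0,0],0]]'; python3 -m creep '[[[0.2,0,0],0],[[0.15,0,0],0],[[0.15,0,0],0],[[0.1,0,0],0],[[0.1,0,0],0]]'
```

```text
time_s: 6.75
eef_pos: [0.5702, 0.0824, 0.2297]
eef_rot: [[-1.0, -0.003, 0.0], [-0.003, 1.0, -0.0], [-0.0, -0.0, -1.0]]
contact_force: [-3.1, -2.1, 0.6]
width: 0.004
grasp_force: 1.3
time_s: 7.25
eef_pos: [0.5871, 0.0825, 0.2297]
eef_rot: [[-1.0, -0.003, -0.0], [-0.003, 1.0, -0.0], [0.0, -0.0, -1.0]]
contact_force: [-2.2, -0.8, -0.0]
width: 0.007
grasp_force: 1.1
```

```bash
python3 -m creep '[[[0.1,0,0],0],[[0.1,0,0],0],[[0.1,0,0],0]]'
```

```text
time_s: 7.55
eef_pos: [0.5946, 0.0825, 0.2298]
eef_rot: [[-1.0, -0.003, -0.0], [-0.003, 1.0, -0.0], [0.0, -0.0, -1.0]]
contact_force: [-2.3, -1.9, -0.1]
width: 0.003
grasp_force: 1.1
```

```bash
python3 -m creep '[[[0.1,0,0],0],[[0.1,0,0],0]]'; python3 -m creep '[[[0.08,0,0],0],[[0.08,0,0],0]]'
```

```text
time_s: 7.75
eef_pos: [0.5976, 0.0825, 0.2294]
eef_rot: [[-1.0, -0.003, -0.008], [-0.003, 1.0, 0.0], [0.008, 0.0, -1.0]]
contact_force: [-26.3, -1.4, 17.5]
width: 0.003
grasp_force: 12.9
time_s: 7.95
eef_pos: [0.5991, 0.0825, 0.2289]
eef_rot: [[-1.0, -0.003, -0.016], [-0.003, 1.0, 0.0], [0.016, 0.001, -1.0]]
contact_force: [-41.5, -1.5, 31.6]
width: 0.002
grasp_force: 20.8
```

The force jumped at x≈0.597, which is the end stop. I back off, rise and check.

```bash
python3 -m creep '[[[-0.3,0,0],0],[[-1,0,0],0],[[-0.6,0,0],0],[[0,0,1],0],[[0,0,1],0]]'; python3 -m creep '[[[0,0,1],0],[[0,0,1],0],[[-0.5,0,1],0],[[-1,0,0],0],[[-1,0,0],0]]'; python3 - <<'E'
from h import *
np.set_printoptions(precision=4,suppress=True)
p=imaging.snapshot("side");q=imaging.snapshot("top")
for a,n in((p,"side"),(q,"top")):
  for l in("left_panel","right_panel","left_button_top"):
    for r in place_of(a,l)[:2]: print(n,l,round(r["confidence"],2),np.array(r["location"])*[400,640],atz(a,r["location"],.038 if "pan" in l else .09))
c=np.hstack([cv2.resize(a["frame"][y:y+120,x:x+100,::-1],None,fx=4,fy=4) for a,y,x in((p,140,300),(q,120,260))])
cv2.imwrite("pics/home.png",c)
E
```

```text
time_s: 8.45
eef_pos: [0.5558, 0.083, 0.2803]
eef_rot: [[-1.0, -0.004, 0.0], [-0.004, 1.0, 0.0], [-0.0, 0.0, -1.0]]
contact_force: [0.5, 0.5, 0.5]
width: 0.005
grasp_force: 0.0
time_s: 8.95
eef_pos: [0.4936, 0.0828, 0.356]
eef_rot: [[-1.0, -0.003, 0.003], [-0.003, 1.0, 0.001], [-0.003, 0.001, -1.0]]
contact_force: [-0.2, -1.2, -0.4]
width: 0.008
grasp_force: 0.0
side left_panel 0.95 [191.52  330.624] [0.6078 0.0792 0.038 ]
side right_panel 0.66 [241.52  285.824] [ 0.4672 -0.0458  0.038 ]
side left_button_top 0.52 [191.    328.832] [0.5837 0.0256 0.09  ]
side left_button_top 0.41 [170.92  353.408] [0.6613 0.0775 0.09  ]
top left_panel 0.41 [180.68 346.88] [ 0.5855 -0.0442  0.038 ]
top right_panel 0.68 [235.88  350.528] [ 0.4636 -0.0479  0.038 ]
top left_button_top 0.4 [138.8   285.632] [0.6696 0.0859 0.09  ]
```

View pics/home.png

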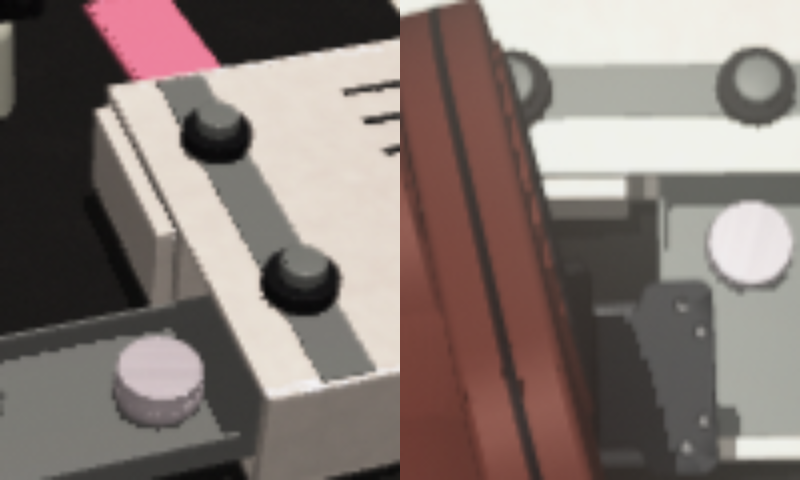

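The left panel sits flush with the box front at side crop (130,200), and the right tray and tin are unchanged. I check the panel protrusion numerically, expecting 12 mm.

```bash
python3 - <<'E'
from h import *
np.set_printoptions(precision=4,suppress=True)
p=imaging.snapshot("side")
for n,u,v,z in(("panel near",163,237,.068),("panel far",96,110,.068),("box right",268,398,.075),("box left",110,86,.075),("Lcap",218,119,.09),("Rcap",303,266,.09)):
    print(n,atz(p,((140+v/4)/400,(300+u/4)/640),z))
E
python3 -m creep '[[[1,0,0],0],[[1,0,0],0],[[1,0,0],0],[[1,0,0],0],[[1,0,0],0]]'; python3 -m creep '[[[1,0,0],0],[[0.9,0,0],0],[[0,0,0],0]]'
```

```text
panel near [0.6091 0.0154 0.068 ]
panel far [0.6087 0.1362 0.068 ]
box right [ 0.6161 -0.1188  0.075 ]
box left [0.6214 0.1481 0.075 ]
Lcap [0.6654 0.0809 0.09  ]
Rcap [ 0.663  -0.0495  0.09  ]
time_s: 9.9
eef_pos: [0.6199, 0.0826, 0.3542]
eef_rot: [[-1.0, -0.003, -0.0], [-0.003, 1.0, -0.001], [0.0, -0.001, -1.0]]
contact_force: [0.2, 0.4, -0.3]
width: 0.001
grasp_force: 0.0
time_s: 10.2
eef_pos: [0.6681, 0.0825, 0.3534]
eef_rot: [[-1.0, -0.003, -0.0], [-0.003, 1.0, -0.002], [0.0, -0.002, -1.0]]
contact_force: [-0.3, 0.1, 0.4]
width: 0.009
grasp_force: 0.0
```

```bash
python3 -m creep '[[[-0.1,-0.03,-0.8],0],[[0,0,-0.8],0],[[0,0,-0.7],0],[[0,0,-0.4],0],[[0,0,0],0]]'; python3 -m creep '[[[0,0,-0.1],0],[[0,0,-0.1],0],[[0,0,-0.1],0]]'
```

```text
time_s: 10.7
eef_pos: [0.6629, 0.0818, 0.2857]
eef_rot: [[-1.0, -0.003, -0.003], [-0.003, 1.0, -0.001], [0.003, -0.001, -1.0]]
contact_force: [-1.0, -0.2, -1.0]
width: 0.003
grasp_force: 0.0
time_s: 11.0
eef_pos: [0.6637, 0.0818, 0.2804]
eef_rot: [[-1.0, -0.003, 0.001], [-0.003, 1.0, 0.0], [-0.001, 0.0, -1.0]]
contact_force: [-0.4, 0.0, 0.0]
width: 0.007
grasp_force: 0.0
```

Tip at z≈0.098; continue slowly until the force shows.

```bash
python3 -m creep '[[[0,0,-0.1],0],[[0,0,-0.1],0],[[0,0,0],0]]'; python3 -m creep '[[[0,0,-0.1],0],[[0,0,0],0]]'
```

```text
time_s: 11.3
eef_pos: [0.6637, 0.0818, 0.275]
eef_rot: [[-1.0, -0.003, 0.001], [-0.003, 1.0, 0.0], [-0.001, 0.0, -1.0]]
contact_force: [0.1, -0.4, 2.8]
width: 0.006
grasp_force: 2.0
time_s: 11.5
eef_pos: [0.6637, 0.0817, 0.2736]
eef_rot: [[-1.0, -0.003, 0.001], [-0.003, 1.0, 0.001], [-0.001, 0.001, -1.0]]
contact_force: [-2.5, 0.4, 11.9]
width: 0.002
grasp_force: 6.0
```

```bash
python3 -m creep '[[[0,0,-0.1],0],[[0,0,0],0]]'
```

```text
time_s: 11.7
eef_pos: [0.6638, 0.0815, 0.2733]
eef_rot: [[-1.0, -0.003, 0.002], [-0.003, 1.0, 0.002], [-0.002, 0.002, -1.0]]
contact_force: [-11.5, -0.3, 29.2]
width: 0.012
grasp_force: 14.5
```

Firm stop reached. I lift in small steps and read the force to see whether it follows the button's spring.

```bash
python3 - <<'E'
from h import *
p=imaging.snapshot("side");cv2.imwrite("pics/press.png",cv2.resize(p["frame"][120:240,290:410,::-1],None,fx=5,fy=5,interpolation=cv2.INTER_CUBIC))
E
g(){ grep -E 'eef_pos|contact'; }
python3 -m creep '[[[0,0,0.1],0],[[0,0,0],0]]'|g; python3 -m creep '[[[0,0,0.06],0],[[0,0,0],0]]'|g;python3 -m creep '[[[0,0,0.05],0],[[0,0,0],0]]'|g;python3 -m creep '[[[0,0,0.05],0],[[0,0,0],0]]'|g;python3 -m creep '[[[0,0,0.05],0],[[0,0,0],0]]'|g;python3 -m creep '[[[0,0,0.05],0],[[0,0,0],0]]'|g;python3 -m creep '[[[0,0,0.05],0],[[0,0,0],0]]'|g;python3 -m creep '[[[0,0,0.05],0],[[0,0,0],0]]'|g
```

```text
eef_pos: [0.6637, 0.0817, 0.2736]
contact_force: [-4.2, -0.5, 12.5]
eef_pos: [0.6637, 0.0817, 0.2744]
contact_force: [-0.2, 0.9, 4.5]
eef_pos: [0.6637, 0.0818, 0.2753]
contact_force: [2.2, 0.1, 3.3]
eef_pos: [0.6637, 0.0818, 0.2765]
contact_force: [1.9, 0.6, 3.6]
eef_pos: [0.6635, 0.0817, 0.2775]
contact_force: [3.0, 0.3, 3.5]
eef_pos: [0.6633, 0.0817, 0.2786]
contact_force: [1.6, 0.1, 1.5]
eef_pos: [0.6632, 0.0817, 0.2798]
contact_force: [-0.3, 0.4, 2.1]
eef_pos: [0.6633, 0.0817, 0.281]
contact_force: [-0.7, 0.1, -0.4]
```

View pics/press.png

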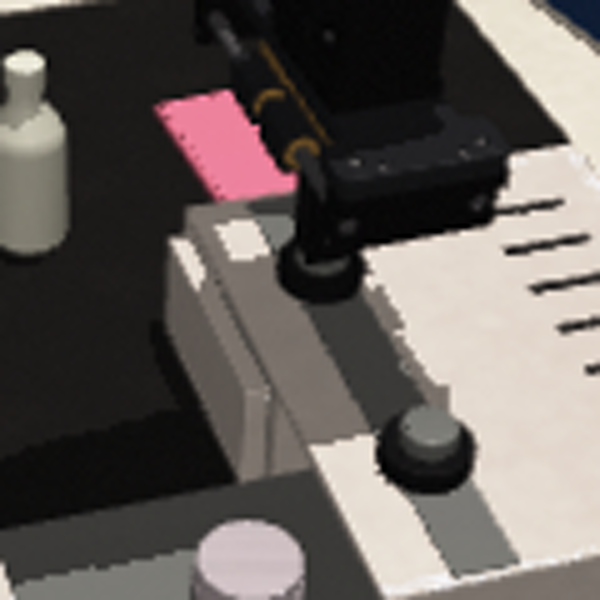

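The picture shows the fingertips on the left cap at (322,262), pressed down into its housing. The force fell from 4.5 N to 0 over about 6 mm of lift, which is the button's spring, so it was fully pressed. I retreat and check.

```bash
python3 -m creep '[[[0,0,0.5],0],[[0,0,1],0],[[0,0,1],0],[[0,0,1],0],[[0,0,1],0]]'; python3 -m creep '[[[-1,0,0],0],[[-1,0,0],0],[[-1,0,0],0],[[0,0,0],0],[[0,0,0],0]]'; python3 - <<'E'
from h import *
p=imaging.snapshot("side");cv2.imwrite("pics/end.png",cv2.resize(p["frame"][110:330,220:480,::-1],None,fx=2.5,fy=2.5))
E
```

```text
time_s: 13.85
eef_pos: [0.6633, 0.0816, 0.3958]
eef_rot: [[-1.0, -0.003, 0.0], [-0.003, 1.0, 0.0], [-0.0, 0.0, -1.0]]
contact_force: [-1.0, -0.2, 0.2]
width: 0.005
grasp_force: 0.0
time_s: 14.35
eef_pos: [0.5884, 0.0818, 0.3948]
eef_rot: [[-1.0, -0.004, 0.001], [-0.004, 1.0, 0.001], [-0.001, 0.001, -1.0]]
contact_force: [-0.0, -0.3, 0.5]
width: 0.001
grasp_force: 0.0
```

View pics/end.png

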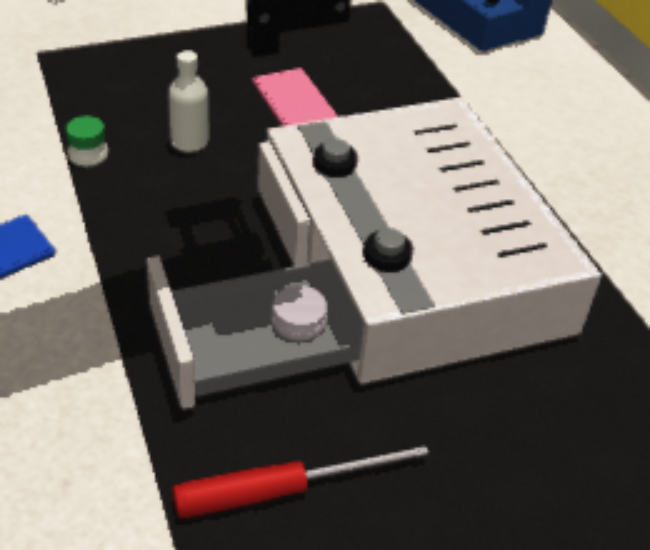

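The left tray is home at (285,200), the right tray and tin are still out at (300,310), and the bottle, jar and screwdriver are undisturbed. The robot is clear of everything, so I hand in.

```bash
python3 -c "
from station import ticket
print(ticket.hand_in())"
```

```text
the job is handed in; nothing more can be done
None
```

I pushed the left tray with the black phone home to its end stop, then pressed the left start button fully; the right tray, tin and items beside the box looked unmoved, and the job is handed in (result not shown).

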